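# Set and lock the swing arm of a mitre jig

### The arm

A 7-joint arm with a two-finger parallel gripper is mounted at the origin on the work surface. World frame = base frame: x ahead of the robot, y to its left, z up, the work surface at z = 0. Lengths are in mm, angles in degrees, forces in N, time in s.
With the tool pointing down it reaches from about 400 to 850 mm from the base axis. Payload 4.4 kg.
Tool frame: the origin (TCP) lies at the very end of the fingers, on their centre line; the grasp point (between the pads) lies arm.grip_point_offset behind it (arm.grip_point_offset is the distance from the TCP to the grasp point, in mm); z points along the fingers, y is the line along which they close (so a half turn about z gives the same grasp; the last joint's range is limited). The gripper opens to 94 mm and grips with 3 to 60 N. Pads are 16 mm wide; open, the fingers measure 119 mm over their backs; the gripper's body (75 mm by 177 mm) begins 78 mm behind the grasp point.
Start: joints at [-68.915, 36.005, 2.206, 86.941, -1.547, 57.084, -1.146], TCP at [273.187, 589.819, 205.478] pointing down, gripper open.
Joint ranges: [-175.42, 175.42], [-21.48, 121.26], [-71.46, 75.88], [10.55, 141.38], [-63.04, 243.04], [13.31, 113.54], [-168.57, 168.57]. Speed limits (degrees/s): [147.25, 147.25, 180, 180, 180, 180, 180].

### API

Orientations are given as [roll, pitch, yaw] about the fixed x, y, z axes, in that order (R = Rz(yaw) Ry(pitch) Rx(roll)).
In Python, from rig import arm gives the robot as it stands. The module is installed in compiled form; this text tells all that it offers.
- The arm moves only by the tool move_arm, never from a script. Its argument "motion" is text: rows parted by semicolons, each of 5 numbers parted by spaces: the gripper's target within -1 to 1 (fully open at 1, half-way at 0, shut at -1), then the shift along the tool's x, y, z in mm, then the turn about the tool's z in degrees. A call has 1 to 12 rows; each row shifts and turns the commanded pose from where the row before left it, along the tool's axes as they then stand; what a row does not reach is not made up. A row lasts 1/10 s, in which the tool goes at most 50 mm and 8.59 degrees, less where a joint would pass 70% of its speed; a pose out of reach is approached as far as the arm can. A call with a gripper value outside its range is refused whole. The fingers move at their own pace and stop on an object; the grip force is fixed at half the most. Time passes only in rows, so rows that do not move let the fingers close. It gives the time, the measured TCP pose, the force, the opening and the grip force at its end, in the units of the state.
- arm.sense(): the state, without advancing time (a new reading comes with each control period).
- arm.capture(name): name is "scene" or "top" or "wrist"; returns a dict with "image" (400x640x3 uint8, red, green, blue), "camera_matrix" (3x3 intrinsics, pixels), "k1" (the pictures are not rectified: a ray, as slopes to the right and down, at radius r is drawn at 1 + k1 r^2 times it, then the intrinsics apply), "world_from_camera" (4x4, takes a point from camera to world coordinates). Camera axes: x right, y up, looking along -z (the intrinsics and any distortion apply to the point x, -y, -z); pixel columns grow to the right and rows downward; lengths in mm; the calibration is good to about 2 mm. A picture is of the moment at which its call begins. There is no depth.
- arm.close_job(): hands the job in; it is judged then, once.
The state is a dict: "t": time; "q": joint angles; "joint_vel": joint speeds; "joint_efforts": joint torques, N m; "ee_pos": TCP position; "ee_rot": TCP orientation; "force": force on the tool from outside, world axes, zero at the start; "ft_torque": the same for the moment, N m; "opening": finger opening in mm; "gripper_force": force on a finger pad.
Only numpy, scipy, OpenCV 4.12 (cv2) and the standard library are available. Lean on these libraries where they do the work, as an engineer would, in place of code of your own. Each camera call takes 0.05 s, during which the arm holds its last target. There are 200 camera calls.

### The job

On the mitre jig, gently push the wooden swing arm round with a fingertip until its pointed end points straight at the mushroom-headed peg. Then push the steel lock lever round with a fingertip until it is fully home against its stop, leaving the arm pointing at the peg. Do not grip the arm or the lever, and leave the three pegs and everything else on the bench where they are.

Things in the scene. Friction and masses are not known exactly. Their poses are not given: they have to be found in the camera images.
- jig: Mitre jig, fixed to the bench: plywood board 340 (its x) by 460 (its y) by 20 mm thick. Origin: centre of its underside, z up. Arm pivot at x -130, y -30 mm; lever pivot at x +20, y +150 mm; a flat strap 3 mm thick joins them, for looks. A steel stop post 14 mm square, top 50 mm above the bench, stands beside the lever's locked place at x +80, y +143 mm.
- swing (a joint): Angle of the swing arm about its vertical pivot, rad; 0 when it points along the board's +x, growing counter-clockwise seen from above; stops at -1.05 and +0.80. Starts swung to the board's -y side, short of all pegs (-1.0 to -0.75). Drag about 0.25 N m (2 N at 130 mm from the pivot) holds it wherever it is left, locked or not; no spring.
- swing_pivot (a point): On the swing arm's pivot axis, at the height of its top face (56 mm above the bench). A steel cap 26 mm across rises 8 mm above. The wooden arm is a bar 28 mm wide, from 26 to 56 mm above the bench, with upright flat sides, reaching from 25 mm behind the pivot to 165 mm in front, then tapering to a point.
- swing_tip (a point): Centre of the top of the arm's pointed end, 178 mm from the pivot (the wood ends 2 mm farther), 56 mm above the bench. x runs along the arm away from the pivot, y to its left, z up: the arm points straight at a peg when the peg's y in this frame is zero.
- lock (a joint): Angle of the lock lever about its vertical pivot, rad; 0 (open) when it points along the board's +y, growing clockwise seen from above, up to a rigid stop at 1.40, fully locked, pointing nearly along the board's +x. Starts open, between 0 and 0.35. Drag about 0.15 N m (2 N at 80 mm) holds it where it is left; no spring.
- lock_pivot (a point): Point on the lock lever's pivot axis at the top of its boss (40 mm across), 54 mm above the bench. The lever is a steel bar 20 mm wide, from 32 to 54 mm above the bench, with upright flat sides.
- lock_tip (a point): Centre of the top of the round wooden end piece (28 mm across, top 55 mm above the bench) of the lock lever, 110 mm from its pivot.
- peg_mushroom: Loose, standing on the jig board a little beyond the sweep of the swing arm's point; plain wood. Only to be pointed at or left alone, never moved. Origin: centre of its underside, on the board top. The peg to point at: mushroom shape, a stem 18 mm thick with a wide domed head 40 mm across, 52 mm high. 90 g. It may stand in any of the three places.
- peg_square: Loose, standing on the jig board a little beyond the sweep of the swing arm's point; plain wood. Only to be pointed at or left alone, never moved. Origin: centre of its underside, on the board top. Square block, 30 by 30 mm, 45 mm high. 90 g.
- peg_cone: Loose, standing on the jig board a little beyond the sweep of the swing arm's point; plain wood. Only to be pointed at or left alone, never moved. Origin: centre of its underside, on the board top. Cone, 36 mm across at the foot, tapering to a narrow top, 56 mm high. 80 g.
- offcut: Loose wood offcut 50 x 36 x 28 mm on the board. Leave alone. Origin: centre of its underside.
- pencil: Loose flat carpenter's pencil, 145 mm long along its x, 14 mm wide, 9 mm high, on the board between the arm and the lever. Leave alone. Origin: under its middle.
- chisel: Loose chisel 230 mm long along its x, at most 32 mm high, on the bench to the right of the jig. Leave alone. Origin: near its middle, on the bench.
- mallet: Loose joiner's mallet, 65 mm high, on the bench to the left of the jig; handle along its x, head 75 x 120 mm centred at x +100 mm. Leave alone. Origin: on the bench.
- glue: Loose white glue bottle 60 mm across, 150 mm high, near left. Leave alone. Origin: centre of its underside.
- tin: Loose open metal tin 76 mm across, 85 mm high, on the right. Leave alone. Origin: centre of its underside.
- block: Loose dark wood block 140 x 70 x 35 mm, near right. Leave alone. Origin: centre of its underside.

How it is judged:
By the outcome, as a careful person would: the job done as asked, in the order asked, and still so for the second after the job is handed in, with the robot touching nothing.
It also fails if it takes over 61 s, if anything falls off the work surface, if the arm or the gripper's body presses on something with over 40 N, if the wrist force passes 120 N, or if a joint passes its speed limit or range.

## Working session

There is one attempt and no reset: what is moved stays moved. The work goes in short steps, Python scripts to look and compute and a tool call to move; the robot and the scene stay as the last step left them, time stands still between calls to the robot, and variables do not carry over. Pictures are saved under pics/ and viewed, at most 10 in all, crops included, and the job is handed in when it is done.

Besides the shell and the picture viewer there is one more tool, called in YAML: its name, and indented under it one key for each argument. move_arm: Moves the arm, as the interface text tells. Its arguments: {"type":"object","properties":{"motion":{"type":"string"}},"required":["motion"]}

```bash
mkdir -p pics
cat > h.py <<'E'
import numpy as np, cv2, pickle
from rig import arm
def snap(n,f):
    c=arm.capture(n); cv2.imwrite(f'pics/{f}.png',c['image'][:,:,::-1]); pickle.dump(c,open(f'{f}.pkl','wb')); return c
def load(f): return pickle.load(open(f'{f}.pkl','rb'))
def w(c,u,v,z):
    K=c['camera_matrix']; k=c['k1']
    p=cv2.undistortPoints(np.array([[[u,v]]],float),K,np.array([k,0,0,0.]))[0,0]
    T=c['world_from_camera']; d=T[:3,:3]@np.array([p[0],-p[1],-1.]); o=T[:3,3]
    return o+d*(z-o[2])/d[2]
def px(c,P):
    T=c['world_from_camera']; q=T[:3,:3].T@(np.array(P,float)-T[:3,3]); a,b=q[0]/-q[2],-q[1]/-q[2]
    s=1+c['k1']*(a*a+b*b); K=c['camera_matrix']; return np.round([K[0,0]*a*s+K[0,2],K[1,1]*b*s+K[1,2]],1)
E
python3 - <<'E'
from h import *
for n in('scene','top'):
    c=snap(n,n+'0'); print(n,c['camera_matrix'],c['k1'],c['world_from_camera'].round(2))
s=arm.sense(); print(s['t'],s['ee_pos'],s['ee_rot'],s['opening'],arm.grip_point_offset)
E
```

```text
scene [[409.55164852   0.         322.43073853]
 [  0.         409.55164852 192.74837671]
 [  0.           0.           1.        ]] -0.00711861875290064 [[-6.40000e-01 -6.60000e-01  4.00000e-01  1.01157e+03]
 [ 7.70000e-01 -5.50000e-01  3.30000e-01  3.69460e+02]
 [ 0.00000e+00  5.20000e-01  8.60000e-01  1.02384e+03]
 [ 0.00000e+00  0.00000e+00  0.00000e+00  1.00000e+00]]
top [[489.84521278   0.         316.09792134]
 [  0.         489.84521278 200.27311534]
 [  0.           0.           1.        ]] 0.013844674872405094 [[-3.00000e-02  9.90000e-01 -1.30000e-01  3.10400e+02]
 [-1.00000e+00 -3.00000e-02  1.00000e-02  4.67000e+00]
 [ 1.00000e-02  1.30000e-01  9.90000e-01  1.78707e+03]
 [ 0.00000e+00  0.00000e+00  0.00000e+00  1.00000e+00]]
0.1 [272.92976922 589.27835124 204.69545142] [-1.79905864e+02  5.99703833e-04  1.55146494e+02] 94.1622473712586 18.8
```

View pics/top0.png

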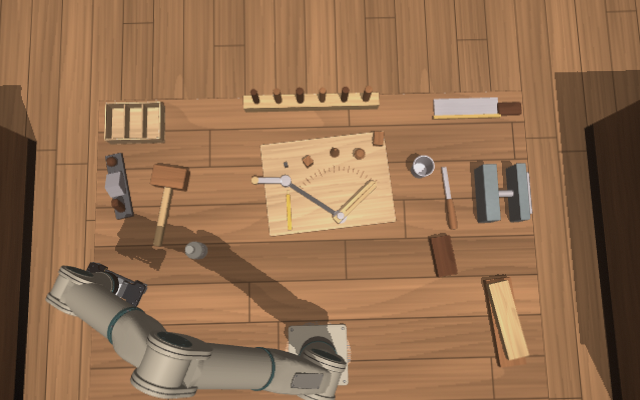

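View pics/scene0.png

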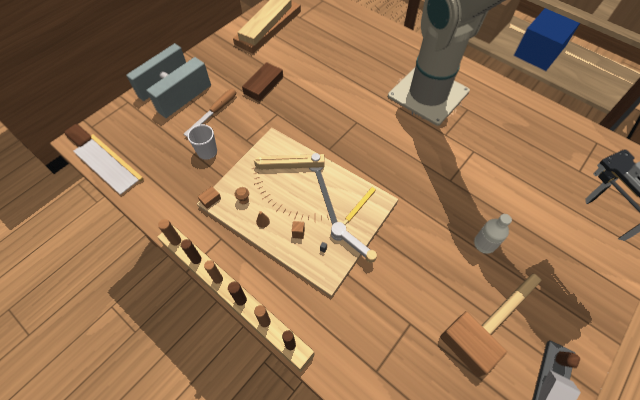

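Both views show the jig, with the pegs at the far side. In top, the mushroom seems to be the rightmost peg (359,154) and the arm points right-up from the pivot at (339,217). The lever runs from (286,181) to (254,180). I'll enlarge both.

Run:
```python
import cv2
a=cv2.imread('pics/top0.png')[125:245,245:405]; cv2.imwrite('pics/topc.png',cv2.resize(a,None,fx=5,fy=5,interpolation=2))
a=cv2.imread('pics/scene0.png')[120:300,190:410]; cv2.imwrite('pics/scenec.png',cv2.resize(a,None,fx=3.3333,fy=3.3333,interpolation=2))
```

```text
(no output)
```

View pics/topc.png

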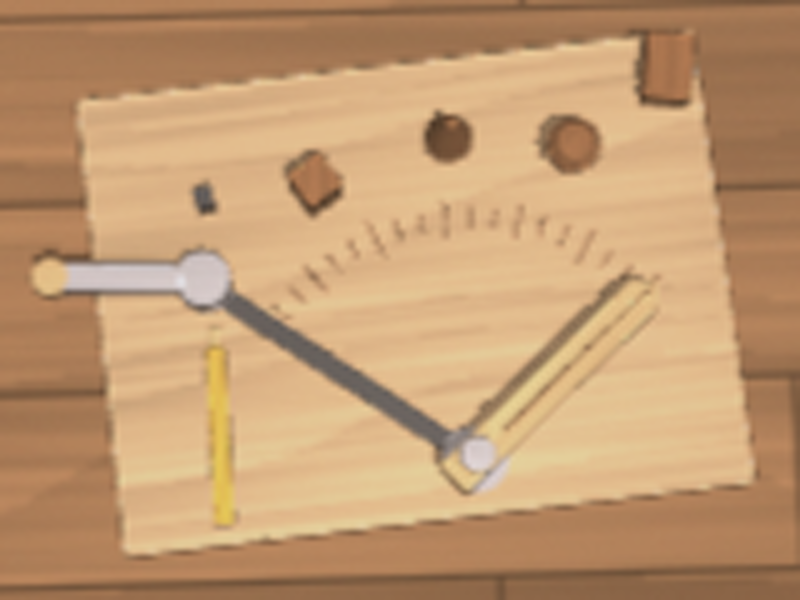

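View pics/scenec.png

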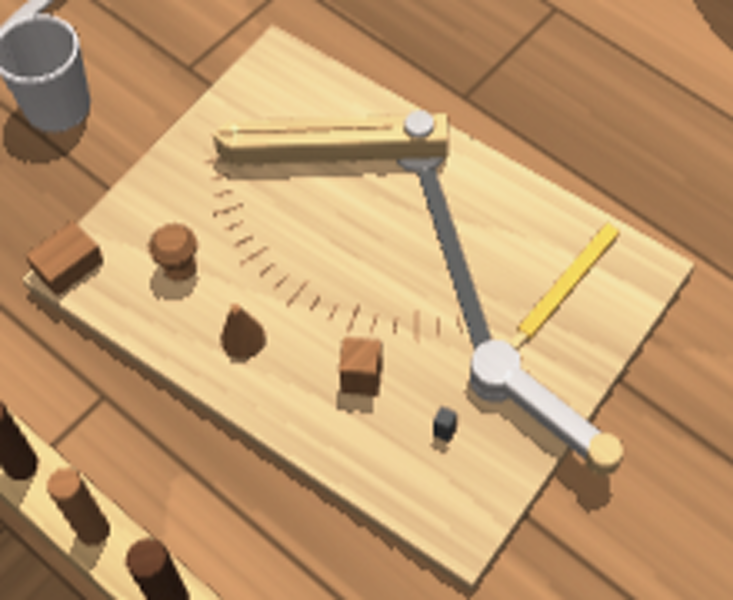

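The mushroom is rightmost in the top crop at (572,144), with the cone at (448,138) and the square at (315,182). The arm pivot cap is at (479,453), the arm tip near (645,280), the lever pivot at (203,278), its tip at (50,276), and the stop post at (205,197).

Run:
```python
from h import *
from scipy.optimize import least_squares
t,s=load('top0'),load('scene0')
T=lambda x,y,z:w(t,(x+.5)/5-.5+245,(y+.5)/5-.5+125,z)
S=lambda x,y,z:w(s,(x+.5)/3.3333-.5+190,(y+.5)/3.3333-.5+120,z)
J=[(-130,-30,64),(20,150,54)]
for n,a,b,z in[('apiv',(479,453),(419,123),64),('lpiv',(203,278),(495,360),54),('ltip',(50,276),(605,449),55),('mush',(572,143),(173,243),62),('tip',(650,287),(220,134),56),('post',(205,187),(446,414),50)]:
    print(n,T(*a,z).round(1),S(*b,z).round(1))
pts=[((80,100),(-.0,0))]
B=[(170,230),(170,-230),(-170,-230),(-170,230)]
tc=[T(x,y,20) for x,y in((80,100),(690,33),(755,482),(125,555))]
sc=[S(x,y,20) for x,y in((472,585),(28,278),(272,27),(692,265))]
print(np.round(tc,1),np.round(sc,1))
def fit(w_,loc):
    a=np.array(loc,float);b=np.array(w_)[:,:2];ac,bc=a.mean(0),b.mean(0);H=(a-ac).T@(b-bc)
    th=np.arctan2(H[0,1]-H[1,0],H[0,0]+H[1,1]);R=np.array([[np.cos(th),-np.sin(th)],[np.sin(th),np.cos(th)]])
    tr=bc-R@ac;print('pose',tr.round(1),np.degrees(th).round(2),'res',np.round(a@R.T+tr-b,1).tolist())
fit(tc+[T(479,453,64),T(203,278,54)],B+[(-130,-30),(20,150)])
fit(sc+[S(419,123,64),S(495,360,54)],B+[(-130,-30),(20,150)])
```

```text
apiv [483.9 -95.3  64. ] [484.6 -92.1  64. ]
lpiv [616.2  98.   54. ] [616.2  98.4  54. ]
ltip [620.3 207.5  55. ] [621.4 209.8  55. ]
mush [ 706.5 -169.8   62. ] [ 706.3 -169.1   62. ]
tip [ 601.1 -222.3   56. ] [ 600.5 -220.8   56. ]
post [683.6  95.5  50. ] [675.2  97.3  50. ]
[[ 757.8  188.1   20. ]
 [ 797.2 -264.7   20. ]
 [ 462.1 -297.    20. ]
 [ 421.2  159.6   20. ]] [[ 758.9  192.5   20. ]
 [ 796.  -261.6   20. ]
 [ 464.6 -292.9   20. ]
 [ 424.4  161.2   20. ]]
pose [609.8 -53.5] 5.11 res [[0.9, 2.6], [2.3, -2.7], [-1.2, -0.8], [-1.2, 0.8], [-1.0, 0.3], [0.2, -0.3]]
pose [610.8 -50.7] 5.08 res [[0.9, 0.9], [4.5, -3.2], [-2.8, -2.0], [-3.3, 2.1], [-0.6, 0.0], [1.3, 2.1]]
```

Both views agree. The pivot is at (484,-93.5) and the mushroom at (706.5,-169.5), so the target heading is about -18.9° world. The arm now points at about -47.5°. I'll move to the arm's right side with the fingers shut.

move_arm:
  motion: "-1 -29 -31 0 0;-1 -29 -31 0 0;-1 -29 -31 0 0;-1 -29 -31 0 0;-1 -29 -31 0 0;-1 -29 -31 0 0;-1 -29 -31 0 0;-1 -29 -31 0 0;-1 -29 -31 0 0;-1 -29 -31 0 0;-1 -29 -31 0 0;-1 -29 -31 0 0"

```text
t: 1.3
ee_pos: [432.7, 104.3, 205.4]
ee_rot: [-180.0, -0.0, 155.2]
force: [0.5, 0.1, 0.6]
opening: 1.8
gripper_force: 0.0
```

move_arm:
  motion: "-1 -29 -31 0 0;-1 -29 -31 0 0;-1 -29 -31 0 0;-1 -29 -31 0 0;-1 -29 -31 0 0;-1 -29 -31 0 0;-1 -29 -31 0 0;-1 -29 -31 0 0;-1 0 0 0 -6;-1 0 0 0 0;-1 0 0 0 0;-1 0 0 0 0"

```text
t: 2.5
ee_pos: [538.7, -215.1, 205.4]
ee_rot: [180.0, -0.0, 161.2]
force: [-0.4, 0.5, 0.4]
opening: 0.3
gripper_force: 0.0
```

Run:
```python
from h import *
c=snap('wrist','wr1'); print(c['camera_matrix'],c['k1'],c['world_from_camera'].round(2))
for n,P in dict(piv=(484,-93.5,64),tip=(604.3,-224.7,56),mush=(706.4,-169.5,62),tcp=arm.sense()['ee_pos']).items(): print(n,px(c,P))
```

```text
[[305.19366682   0.         322.5156382 ]
 [  0.         305.19366682 190.47535609]
 [  0.           0.           1.        ]] 0.0158877357461605 [[ 3.2000e-01 -9.2000e-01 -2.3000e-01  4.7224e+02]
 [ 9.5000e-01  3.1000e-01  8.0000e-02 -1.9257e+02]
 [-0.0000e+00 -2.4000e-01  9.7000e-01  3.8520e+02]
 [ 0.0000e+00  0.0000e+00  0.0000e+00  1.0000e+00]]
piv [420.3  91.8]
tip [333.2 234.4]
mush [404.1 298.2]
tcp [322.7 229.1]
```

View pics/wr1.png

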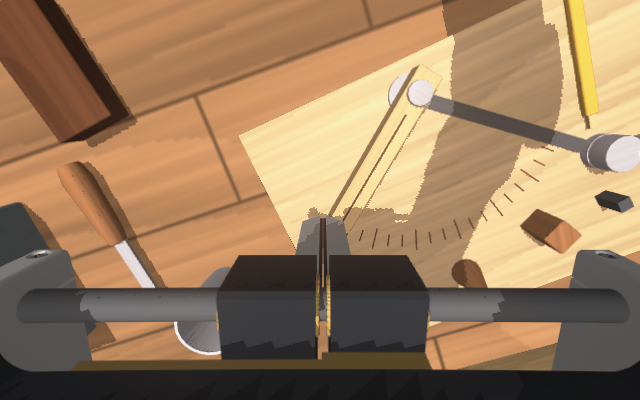

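The wrist view matches: pivot cap at (420,93), arm running down-left to the fingers near (325,220). I'll back off 10 mm and go down.

move_arm:
  motion: "-1 0 -5 10 0;-1 0 -5 25 0;-1 0 0 30 0;-1 0 0 30 0;-1 0 0 30 0;-1 0 0 25 0;-1 0 0 12 0;-1 0 0 4 0;-1 0 0 0 0;-1 0 0 0 0"

```text
t: 3.55
ee_pos: [536.5, -226.4, 40.5]
ee_rot: [-180.0, 0.1, 161.1]
force: [-0.5, -0.3, 0.4]
opening: 0.4
gripper_force: 0.0
```

move_arm:
  motion: "-1 -2 4.5 0 0;-1 -2 4.5 0 0;-1 -2 4.5 0 0;-1 -2 4.5 0 0;-1 -2 4.5 0 0;-1 -2 4.5 0 0;-1 -2 4.5 0 0;-1 -2 4.5 0 0;-1 -2 4.5 0 0;-1 -2 4.5 0 0;-1 -2 4.5 0 0;-1 -2 4.5 0 0"

```text
t: 4.75
ee_pos: [575.9, -182.2, 39.4]
ee_rot: [180.0, -0.0, 161.1]
force: [-0.6, -2.1, 0.2]
opening: 0.3
gripper_force: 1.1
```

move_arm:
  motion: "-1 -2 4 0 0;-1 -2 4 0 0;-1 -2 3 0 0;-1 -1 3 0 0;-1 -1 2 0 0;-1 0 2 0 0;-1 0 0 0 0;-1 0 0 0 0;-1 0 0 0 0"

```text
t: 5.65
ee_pos: [589.7, -168.0, 39.6]
ee_rot: [180.0, 0.1, 161.1]
force: [-1.0, 0.6, 0.5]
opening: 0.2
gripper_force: 0.1
```

Run:
```python
from h import *
c=snap('wrist','wr2'); s=snap('scene','sc2'); t=snap('top','tp2')
a=c['image'][:,:,::-1]; x=cv2.resize(s['image'][110:260,190:390,::-1],None,fx=3,fy=3,interpolation=2)
cv2.imwrite('pics/sc2c.png',x)
cv2.imwrite('pics/tp2c.png',cv2.resize(t['image'][125:245,245:405,::-1],None,fx=5,fy=5,interpolation=2))
for n,P in dict(piv=(484,-93.5,64),mush=(706.4,-169.5,62)).items(): print(n,px(c,P),px(s,P),px(t,P))
```

```text
piv [404.4 -11.6] [315.1 156.2] [339.9 215.2]
mush [379.2 404.4] [241.4 192.5] [358.9 153.2]
```

View pics/sc2c.png

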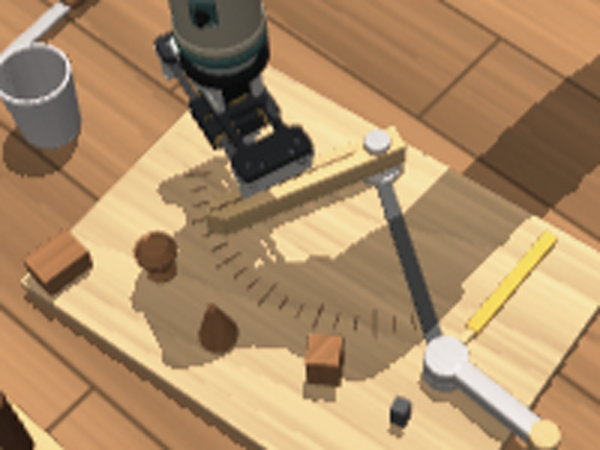

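The arm is swinging and now points just right of the mushroom (head at (155,252), tip at (210,220)). I'll push a bit more, then back off and measure closely.

move_arm:
  motion: "-1 0 2 0 0;-1 0 2 0 0;-1 0 2 0 0;-1 0 1 0 0;-1 0 1 0 0;-1 0 0 0 0;-1 0 0 0 0;-1 0 0 0 0"

```text
t: 6.6
ee_pos: [591.6, -160.3, 39.4]
ee_rot: [180.0, -0.0, 161.2]
force: [0.5, -2.0, 0.2]
opening: 0.2
gripper_force: 0.6
```

move_arm:
  motion: "-1 0 -4 0 0;-1 0 -6 0 0;-1 0 -6 -10 0;-1 15 -6 -30 0;-1 40 0 -30 0;-1 40 0 -30 0;-1 40 0 -30 0;-1 40 0 -30 0;-1 20 0 -10 0;-1 0 0 0 0;-1 0 0 0 0;-1 0 0 0 0"

```text
t: 7.8
ee_pos: [401.1, -118.9, 209.2]
ee_rot: [-180.0, 0.0, 161.1]
force: [0.2, 0.1, -0.0]
opening: 0.1
gripper_force: 0.0
```

Run:
```python
from h import *
c=snap('wrist','wr3'); s=snap('scene','sc3'); t=snap('top','tp3')
for n,P in dict(piv=(484,-93.5,64),mush=(706.4,-169.5,62)).items(): print(n,px(c,P),px(s,P),px(t,P))
```

```text
piv [367.2 239.8] [315.1 156.2] [339.9 215.2]
mush [360.8 403.8] [241.4 192.5] [358.9 153.2]
```

View pics/wr3.png

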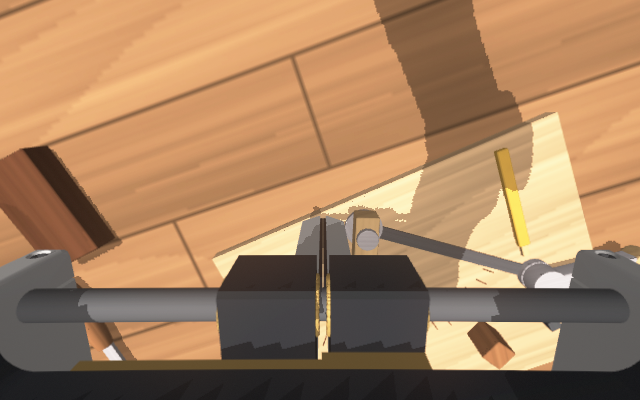

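The camera sits on the base side of the tool, so the peg is hidden. I'll move outward and higher so the pivot, the arm and the peg all show.

move_arm:
  motion: "-1 -32 3 -12 0;-1 -32 3 -12 0;-1 -32 3 -12 0;-1 -33 3 -12 0;-1 -33 3 -12 0;-1 -33 2 -11 0;-1 -33 2 -10 0;-1 -32 2 -10 0;-1 0 0 0 0;-1 0 0 0 0;-1 0 0 0 0;-1 0 0 0 0"

```text
t: 9.15
ee_pos: [651.9, -182.4, 300.1]
ee_rot: [-180.0, -0.1, 161.1]
force: [-0.5, 1.3, 0.4]
opening: 0.5
gripper_force: 0.0
```

Run:
```python
from h import *
c=snap('wrist','wr4')
cv2.imwrite('pics/wr4c.png',cv2.resize(c['image'][0:260,230:490,::-1],None,fx=2.3,fy=2.3,interpolation=2))
for n,P in dict(piv=(484,-93.5,64),mush=(706.4,-169.5,62)).items(): print(n,px(c,P))
```

```text
piv [347.4  14.1]
mush [343.8 198.9]
```

View pics/wr4c.png

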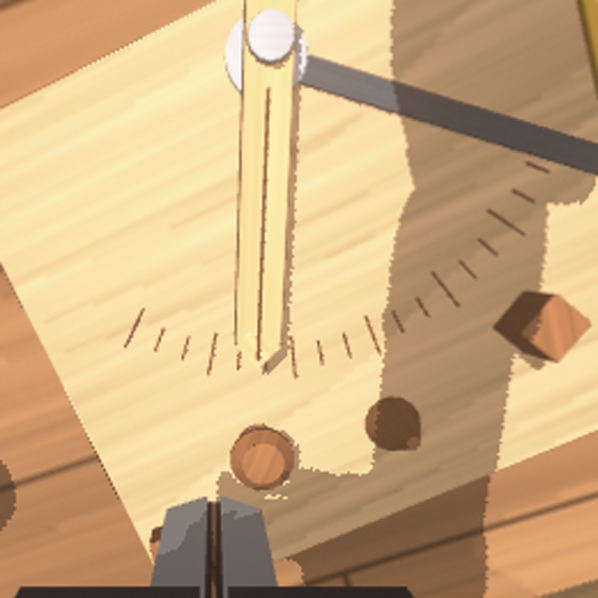

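The crop shows cap (271,36), the arm's centre groove from (268,90) to (262,355), and the mushroom head centred at about (264,458).

Run:
```python
from h import *
c=load('wr4')
f=lambda x,y,z:w(c,230+(x+.5)/2.3-.5,(y+.5)/2.3-.5,z)[:2]
p=f(271,36,64);g1=f(267.5,90,56);g2=f(261.5,355,56);m=[f(264,458,z) for z in(52,58,64)]
# side edges of the arm top
L=[f(243,100,56),f(236,340,56)];R=[f(294.5,100,56),f(284.5,340,56)]
an=lambda d:np.degrees(np.arctan2(d[1],d[0])).round(2)
print('piv',p,'mush',m); print('arm groove',an(g2-g1),'piv->groove end',an(g2-p),'edges',an(L[1]-L[0]),an(R[1]-R[0]),'want',[an(x-p) for x in m], 'width',np.linalg.norm(L[0]-R[0]))
```

```text
piv [485.34991855 -93.78722447] mush [array([ 709.50098044, -168.66725498]), array([ 707.76348873, -168.54130703]), array([ 706.02599703, -168.41535908])]
arm groove -19.11 piv->groove end -19.33 edges -20.02 -19.74 want [np.float64(-18.47), np.float64(-18.58), np.float64(-18.68)] width 28.498118981333768
```

Arm heading is about -19.4°, wanted about -18.6°. It needs roughly 2 mm more push at the same contact point.

move_arm:
  motion: "-1 20 -6 20 0;-1 20 -6 20 0;-1 12 -4 30 0;-1 12 -4 40 0;-1 0 0 40 0;-1 0 0 40 0;-1 0 0 40 0;-1 0 0 20 0;-1 0 0 8 0;-1 0 0 3 0;-1 0 0 0 0;-1 0 0 0 0"

```text
t: 10.4
ee_pos: [587.0, -181.1, 41.0]
ee_rot: [180.0, 0.2, 161.1]
force: [0.0, 0.3, -0.3]
opening: 0.5
gripper_force: 0.0
```

move_arm:
  motion: "-1 1 5 0 0;-1 1 5 0 0;-1 0 4 0 0;-1 0 3 0 0;-1 0 2 0 0;-1 0 2 0 0;-1 0 1 0 0;-1 0 1 0 0;-1 0 0.5 0 0;-1 0 0 0 0;-1 0 0 0 0;-1 0 0 0 0"

```text
t: 11.6
ee_pos: [591.7, -158.3, 39.5]
ee_rot: [-180.0, 0.0, 161.1]
force: [0.0, -2.1, -1.7]
opening: 0.7
gripper_force: 1.0
```

move_arm:
  motion: "-1 0 -4 0 0;-1 0 -6 0 0;-1 0 -7 0 0;-1 0 -6 -10 0;-1 0 0 -30 0;-1 0 0 -40 0;-1 -16 5 -40 0;-1 -16 6 -40 0;-1 -16 6 -40 0;-1 -16 6 -40 0;-1 0 0 -20 0;-1 0 0 0 0"

```text
t: 12.8
ee_pos: [654.0, -179.7, 303.8]
ee_rot: [180.0, 0.4, 161.1]
force: [-0.2, 0.6, -0.4]
opening: 0.6
gripper_force: 0.0
```

move_arm:
  motion: "-1 0 0 0 0;-1 0 0 0 0;-1 0 0 0 0"

```text
t: 13.1
ee_pos: [651.0, -178.6, 297.8]
ee_rot: [-180.0, -0.2, 161.1]
force: [-0.0, -0.1, -0.5]
opening: 0.5
gripper_force: 0.0
```

Run:
```python
from h import *
c=snap('wrist','wr5')
cv2.imwrite('pics/wr5c.png',cv2.resize(c['image'][0:225,270:420,::-1],None,fx=2.6,fy=2.6,interpolation=2).repeat(1,0))
print(arm.sense()['ee_pos'])
# rectify: warp plane z=56 at 0.4 mm/px, rotated so wanted line (piv->mush) is vertical
p=np.array([484.8,-93.7]);
for z,n in((56,'a'),):
    th=np.radians(-18.6);u=np.array([np.cos(th),np.sin(th)]);l=np.array([-u[1],u[0]])
    M=np.zeros((675,250,2),np.float32)
    for i in range(675):
        for j in range(250):
            q=p+u*(i*.4-10)+l*((j-125)*.4); M[i,j]=px(c,(*q,z))
    im=cv2.remap(c['image'],M[...,0],M[...,1],cv2.INTER_CUBIC); cv2.imwrite('pics/rect5.png',cv2.resize(im[:,:,::-1],None,fx=1.7,fy=.88,interpolation=cv2.INTER_AREA))
```

```text
[ 651.29583346 -178.53666209  298.04111059]
```

View pics/rect5.png

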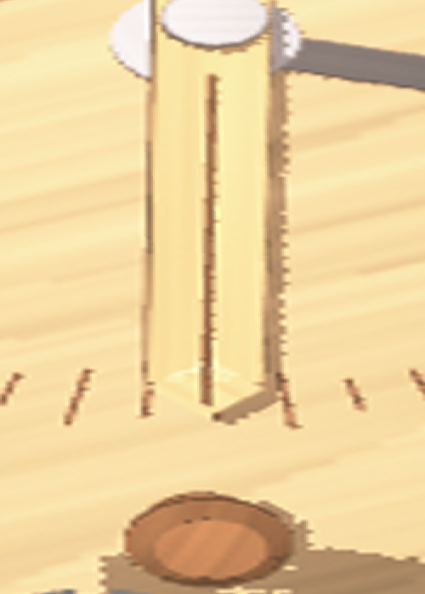

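The rectified view has the wanted line vertical. The groove runs from x=212 to 206.5, extrapolating to 204–205 at the peg, whose centre is at 210. That leaves under 0.4° of error, so the arm is pointing at the mushroom. Next is the lever: I'll go to its robot side.

move_arm:
  motion: "-1 19 32 5 0;-1 19 32 10 0;-1 19 32 10 0;-1 19 32 10 0;-1 19 32 10 0;-1 19 32 10 0;-1 19 32 10 0;-1 19 32 10 0;-1 19 32 10 0;-1 20 31 10 0;-1 0 0 0 0;-1 0 0 0 0"

```text
t: 14.35
ee_pos: [573.7, 185.6, 203.6]
ee_rot: [-179.9, -0.1, 161.3]
force: [0.3, -0.3, -0.1]
opening: 0.7
gripper_force: 0.0
```

move_arm:
  motion: "-1 0 0 0 -8.5;-1 0 0 0 -8.5;-1 0 0 0 -8.5;-1 0 0 0 -8.5;-1 0 0 0 0;-1 0 0 0 0;-1 0 0 0 0"

```text
t: 15.05
ee_pos: [574.8, 184.1, 204.5]
ee_rot: [-180.0, 0.0, -165.1]
force: [0.3, -0.9, -0.3]
opening: 0.5
gripper_force: 0.0
```

Now down 165 mm to z of about 39.

move_arm:
  motion: "-1 0 0 30 0;-1 0 0 35 0;-1 0 0 35 0;-1 0 0 30 0;-1 0 0 20 0;-1 0 0 10 0;-1 0 0 5 0;-1 0 0 0 0;-1 0 0 0 0;-1 0 0 0 0"

```text
t: 16.05
ee_pos: [575.3, 185.2, 40.6]
ee_rot: [180.0, 0.1, -164.9]
force: [0.1, -0.2, -0.6]
opening: 0.4
gripper_force: 0.0
```

move_arm:
  motion: "-1 -5.5 -2 0 0;-1 -5.5 -2 0 0;-1 -5.5 -2 0 0;-1 -5 -2 0 0;-1 -4.5 -0.8 0 0;-1 -4.5 -0.7 0 0;-1 -4.5 -0.7 0 0;-1 -4.5 -0.8 0 0;-1 -5 -2.3 0 0;-1 -5 -2.3 0 0;-1 -5 -2.3 0 0;-1 -5.5 -2.3 0 0"

```text
t: 17.25
ee_pos: [638.1, 181.3, 39.4]
ee_rot: [180.0, -0.0, -164.9]
force: [-3.5, -0.8, 0.4]
opening: 0.4
gripper_force: 1.1
```

move_arm:
  motion: "-1 -4.3 -3.6 0 0;-1 -4.3 -3.6 0 0;-1 -4.3 -3.6 0 0;-1 -4.3 -3.6 0 0;-1 -3.2 -4.5 0 0;-1 -3.2 -4.5 0 0;-1 -3.2 -4.5 0 0;-1 -3.2 -4.5 0 0;-1 -2 -4 0 0;-1 -2 -4 0 0;-1 0 0 0 0;-1 0 0 0 0"

```text
t: 18.45
ee_pos: [682.2, 150.4, 39.7]
ee_rot: [-179.9, 0.1, -164.9]
force: [0.5, -0.0, 0.5]
opening: 0.3
gripper_force: 0.0
```

move_arm:
  motion: "-1 -1 -2 0 0;-1 -1 -2 0 0;-1 -1 -2 0 0;-1 0 -1.5 0 0;-1 0 -1 0 0;-1 0 0 0 0"

```text
t: 19.05
ee_pos: [686.6, 143.6, 39.5]
ee_rot: [-180.0, 0.0, -164.9]
force: [-0.2, 1.8, -1.7]
opening: 0.7
gripper_force: 0.6
```

move_arm:
  motion: "-1 0 -1 0 0;-1 0 -1 0 0;-1 0 0 0 0"

```text
t: 19.35
ee_pos: [687.1, 142.0, 39.5]
ee_rot: [180.0, 0.1, -164.9]
force: [-0.4, 2.6, -0.5]
opening: 0.6
gripper_force: 1.1
```

Drag only so far. I'll keep pushing in small steps until the stop gives a clear force.

move_arm:
  motion: "-1 0 -1 0 0;-1 0 -1 0 0;-1 0 0 0 0"

```text
t: 19.65
ee_pos: [687.1, 142.0, 39.6]
ee_rot: [179.8, 0.0, -164.8]
force: [-0.1, 5.6, -0.4]
opening: 0.5
gripper_force: 2.6
```

move_arm:
  motion: "-1 0 -0.7 0 0;-1 0 -0.7 0 0;-1 0 0 0 0"

```text
t: 19.95
ee_pos: [687.1, 142.0, 39.6]
ee_rot: [179.8, 0.0, -164.8]
force: [-0.6, 6.5, -0.7]
opening: 0.7
gripper_force: 3.5
```

move_arm:
  motion: "-1 0 -1.5 0 0;-1 0 -1.5 0 0;-1 0 -1.5 0 0;-1 0 0 0 0;-1 0 0 0 0"

```text
t: 20.45
ee_pos: [687.1, 141.9, 39.6]
ee_rot: [179.5, 0.0, -164.7]
force: [-3.0, 12.7, -0.1]
opening: 0.6
gripper_force: 6.3
```

Firm stop: force climbs with no motion, so the lever is home. I'll retreat away from it, rise and check.

move_arm:
  motion: "-1 0 6 0 0;-1 0 8 0 0;-1 0 10 0 0;-1 0 10 0 0;-1 0 5 -20 0;-1 0 5 -40 0;-1 10 10 -40 0;-1 30 20 -40 0;-1 35 25 -30 0;-1 35 25 0 0;-1 35 25 0 0;-1 0 0 0 0"

```text
t: 21.65
ee_pos: [507.9, 241.8, 205.8]
ee_rot: [179.9, -0.2, -164.4]
force: [0.2, 0.2, 0.6]
opening: 0.9
gripper_force: 0.0
```

Run:
```python
from h import *
t=snap('top','tp6'); s=snap('scene','sc6'); print(arm.sense()['ee_pos'],arm.sense()['force'])
a=cv2.resize(t['image'][130:240,255:405,::-1],(440,323),interpolation=2);b=cv2.resize(s['image'][110:300,190:400,::-1],(357,323),interpolation=2)
cv2.imwrite('pics/fin.png',np.hstack([a,b]))
```

```text
[513.80376884 239.03481332 205.79538232] [ 0.68848831 -0.38633083  0.36922895]
```

View pics/fin.png

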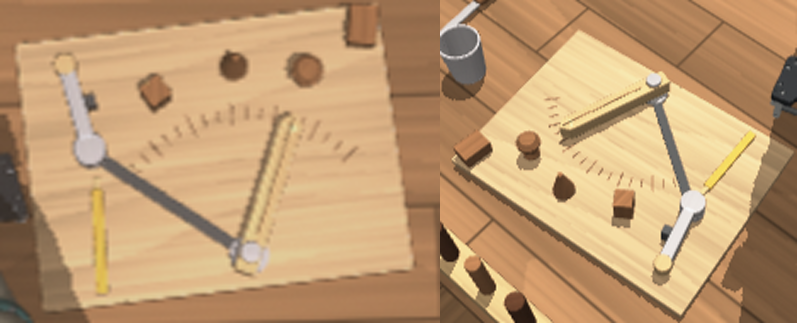

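The final view shows the lever at (90,150)–(65,64) lying against the post. The arm points at the mushroom (305,68), and the pegs, pencil and offcut are where they were. Handing in.

```bash
python3 -c "
from rig import arm
print(arm.close_job())"
```

```text
the job is handed in; nothing more can be done
None
```

I handed the job in at about 22 s: the swing arm points at the mushroom peg to within about 0.4° by my measurement, the lock lever is hard against its stop, and the pegs and everything else near the jig look unmoved.

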